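Clamp a fir block in the cam-lock drill jig

TASK

A fir block lies loose in the drill jig on the bench and has to be clamped for drilling. The cam stands in the way of the blue sliding jaw: push its red-handled lever round, right back, so that the cam's low side clears the jaw's dog; then push the jaw forward by its push plate until the block is tight and square against the fence; then push the lever all the way back to where it was, so that the cam locks the jaw from behind. Do it all by pushing with the fingertips: lift neither the block nor the jaw, and leave the other things on the bench where they are.

Things in the scene. Friction and masses are not known exactly. Their poses are not given: they have to be found in the camera images.
- drill_jig: Fixed jig: aluminium plate 270 x 164 x 12 mm bolted flat on the bench (x -130 to 140, y -82 to 82 mm in its frame), two steel gib rails along its middle (outside y = +-46, top 26 mm above the bench), grey fence across its far end. Origin at bench height on the middle line; x points forward along the rails to the fence, y left, z up. It stands anywhere on the bench, turned up to 0.25 rad.
- fence_face (a point): Middle of the fence's clamping face, 21.5 mm above the bench, 110 mm along the jig's x from its origin. The fence is 120 mm wide, its top 42 mm above the bench. From it a grey arm 34 mm wide with a drill bushing (40 to 57 mm above the bench) overhangs the work by 32 mm.
- carriage: Blue jaw carriage (about 600 g), captive under the gib rails, slides along the jig's x. Origin at the foot of the jaw's front face, 12 mm above the bench; axes as the jig's. The jaw is 54 mm wide, its top 42 mm above the bench. Its origin stands at x = 10 to 18 mm in the jig at the start, at 72 mm when the 38 mm block is clamped. Sliding it takes 2 to 6 N; it stays where left.
- push_plate (a point): Middle of the rear face (towards the robot) of the upright push plate at the back of the carriage: 50 mm wide, 20 to 70 mm above the bench, point at 53 mm, black rubber pad; 105 mm behind the jaw face. Push here along the jig's x. Behind it are only the plate, the rails and a stop bar, none over 29 mm above the bench.
- cam (a joint): Angle of cam and lever, rad. 0 = locked, on its stop: high side towards the rails, in the path of the steel dog on the jaw's right side; lever points forward and right (1.05 rad clockwise of the jig's x). Grows clockwise from above to 2.1 = stop, lever pointing straight back. From 1.75 the low side lets the dog pass; below 0.25 it is locked. Starts at 0 to 0.15. Stays where left.
- cam_pivot (a point): Point on the vertical pivot axis of cam and lever, 65 mm above the bench, fixed to the jig at x = -0.8, y = -58 mm of its frame. The cam plate (radius 25 to 28 mm on its high side, 12.5 mm on its low side) lies 28 to 37 mm above the bench, the hub reaches up to 51 mm. With the jaw home, the cam comes in behind the dog and wedges it forward in the last third of its turn.
- lever_handle (a point): Middle of the upright red handle at the end of the lever: a post 18 mm in diameter, 43 to 89 mm above the bench, point at 65 mm, 90 mm from the pivot axis. A round arm 10 mm thick joins it to the hub, 36 to 53 mm above the bench. Push the post from either side: about 1.5 N, a few N more near the locked end when the jaw is home.
- fir_block: Loose fir offcut 38 x 90 x 19 mm lying flat on the jig's plate between jaw and fence, its 90 mm length across the jig. Origin at the centre of its underside, x along the 38 mm width. It starts 8 to 14 mm short of its place against the fence and up to 0.12 rad askew; squaring it up can briefly take a push of about 20 N.
- pliers: Red-handled pliers lying on the bench, 64 x 171 x 12 mm, loose; bystander.
- punch: Grey steel centre punch 114 mm long, 13 mm thick, lying on the bench, loose; bystander.
- tape_measure: Yellow pocket tape measure standing on edge, 40 x 76 x 62 mm, loose; bystander.
- masking_tape: Roll of tan masking tape lying flat, 96 mm across, 25 mm high, loose; bystander.
- black_marker: Black marker pen 139 mm long, 17 mm thick, lying on the bench, loose; bystander.

How it is judged:
On the way, in this order (a step that is already met when the one before it is completed fails the run):
1. the cam is turned to its low side while the jaw is still back (value of joint cam above 1.75 rad and x of carriage in the frame of drill_jig below 0.035 m), for 0.2 s.
2. with the cam still low, the jaw is pushed forward until it has the block against the fence (value of joint cam above 1.5 rad and x of carriage in the frame of drill_jig above 0.069 m and x of fir_block in the frame of drill_jig above 0.088 m), for 0.2 s.
At the end, for the whole second after the job is handed in: The lever is back in its locked position (cam below 0.25 rad), the jaw stands within about 2 mm of its clamped place (70 to 75 mm along the jig), and the block lies flat, at rest and square (within 0.04 rad) against the fence (within 2 mm) (value of joint cam below 0.25 rad and x of carriage in the frame of drill_jig between 0.07 and 0.075 m and x of fir_block in the frame of drill_jig above 0.089 m and angle between the x axis of fir_block and the x axis of drill_jig, either way round below 0.04 rad and angle between fir_block's own z axis and vertical below 0.04 rad and linear speed of each of fir_block, carriage below 0.01 m/s); the robot touches nothing.
It fails at once if the block is lifted off the jig's plate (height (world z) of fir_block above 0.022 m).
It fails at once if the jaw carriage is lifted out of its rails (height (world z) of carriage above 0.022 m).
It fails at once if one of the bystanders is moved by more than 20 mm (distance of any of pliers, punch, tape_measure, masking_tape, black_marker from where it was at the start of the episode above 0.02 m).
It also fails if it takes over 64 s, if anything falls off the work surface, if the arm or the gripper's body presses on something with over 40 N, if the wrist force passes 120 N, or if a joint passes its speed limit or range.

ROBOT

A 6-joint arm with a two-finger parallel gripper is mounted at the origin on a cart in front of the work surface, level with it; the furniture and walls round the work are solid. World frame = base frame: x ahead of the robot, y to its left, z up, the work surface at z = 0. Lengths are in m, angles in rad, forces in N, time in s.
With the tool pointing down it reaches from about 0.4 to 0.825 m from the base axis. Payload 7 kg.
Tool frame: the origin (TCP) lies midway between the tips of the shut fingers; the grasp point (between the pads) lies 19 mm behind it; z points along the fingers, y is the line along which they close (so a half turn about z gives the same grasp; the last joint's range is limited). The gripper opens to 88 mm and grips with 3 to 60 N. Pads are 19 mm wide; open, the fingers measure 130 mm over their backs; the gripper's body (78 mm by 193 mm) begins 47 mm behind the grasp point.
Start: joints at [1.454, 0.359, 0.012, 0, -1.224, -0.288], TCP at [0.266, 0.62, 0.199] pointing down, gripper open.
Joint ranges: [-3.07, 3.07], [-1.43, 2.12], [-1.02, 1.25], [-3.03, 1.67], [-3.05, -0], [-3.03, 3.03]. Speed limits (rad/s): [2.39, 2.39, 3.01, 3.14, 3.14, 3.14].

INTERFACE

Orientations are given as [roll, pitch, yaw] about the fixed x, y, z axes, in that order (R = Rz(yaw) Ry(pitch) Rx(roll)).
In Python, from station import get_state, grab_frame, calibration, job_done, boxes_of, regions_of, spot_point gives the robot as it stands. The module is installed in compiled form; this text tells all that it offers.
- The arm moves only by the tool arm_command, never from a script. Its argument "commands" is a list of rows, each an object of numbers: "tx", "ty", "tz": the shift along the tool's x, y, z each as a share of 25 cm, from -1 to 1; "twist": the turn about the tool's z as a share of 180 degrees, from -1 to 1. A call has exactly 8 rows; each row is the pose to reach, as a shift and turn from the pose commanded when the call began, along the tool's axes at that moment, turning the shorter way round; what a row does not reach only later rows make up. A row lasts 1/12 s, in which the tool goes at most 41.7 mm and 7.16 degrees, less where a joint would pass 70% of its speed; a pose out of reach is approached as far as the arm can. A call with a number of a shift or a turn outside -1 to 1 is refused whole. A call with a gripper value outside its range is refused whole. "claw" is the opening, from 0 (shut) to 1 (fully open), set as the call begins (left out, the last holds). The fingers move at their own pace and stop on an object; "grip_force" is the grip in N (left out, the last holds). Time passes only in rows, so rows that repeat a pose let the fingers close, or fill a call up. It gives the time, the measured TCP pose, the force, the opening and the grip force at its end, in the units of the state.
- get_state(): the state, without advancing time (a new reading comes with each control period).
- grab_frame(name): name is "scene" or "top" or "wrist"; returns the picture (420x560x3 uint8, red, green, blue); there is no depth.
- calibration(name): a dict with "camera_matrix" (3x3 intrinsics, pixels), "k1" (the pictures are not rectified: a ray, as slopes to the right and down, at radius r is drawn at 1 + k1 r^2 times it, then the intrinsics apply), "extrinsics" (4x4, takes a point from camera to world coordinates). Camera axes: x right, y down, z forward; pixel columns grow to the right and rows downward; lengths in m; the calibration is good to about 2 mm. A picture is of the moment at which its call begins: read the wrist's pose just before it. calibration takes no time and is no camera call; for the wrist camera it gives the pose at the moment of the call.
- job_done(): hands the job in; it is judged then, once.
Trained networks look in the newest picture that a camera, given by its name, has taken for a name from the list of things; names that differ only in an ending like _2 or _b are one class to them, and where a whole thing is asked for, a point or a joint stands for the part that bears it (a point fixed in the world has none). Each returns a list of dicts, best first, with "score" (0 to 1); they miss things now and then, are a little off and sometimes report something else, mostly with a low value. They report only what shows in the picture. A call takes as long as a camera call.
- boxes_of(query, camera): "rect" ([left, top, right, bottom] in pixels, round what is visible of it).
- regions_of(query, camera): "region" (420x560 bool, what is visible of it) and "rect" ([left, top, right, bottom] in pixels, round what is visible of it).
- spot_point(query, camera): "uv" ([column, row] in pixels: a listed point, or the origin of a listed thing).
The state is a dict: "t": time; "q": joint angles; "qd": joint speeds; "joint_efforts": joint torques, N m; "eef_pos": TCP position; "ee_rot": TCP orientation; "force": force on the tool from outside, world axes, zero at the start; "moment": the same for the moment, N m; "width": finger opening in m; "gripper_force": force on a finger pad.
Only numpy, scipy, OpenCV 4.12 (cv2) and the standard library are available. Lean on these libraries where they do the work, as an engineer would, in place of code of your own. Each camera call takes 0.05 s, during which the arm holds its last target. There are 200 camera calls.

## Working session

There is one attempt and no reset: what is moved stays moved. The work goes in short steps, Python scripts to look and compute and a tool call to move; the robot and the scene stay as the last step left them, time stands still between calls to the robot, and variables do not carry over. Pictures are saved under pics/ and viewed, at most 10 in all, crops included, and the job is handed in when it is done.

Besides the shell and the picture viewer there is one more tool, called by a JSON object that holds its "method" and its "body". arm_command: Moves the arm, as the interface text tells. Shift numbers are shares of 25 cm and turn numbers shares of 180 degrees, none past 1 either way. Its arguments: {"type":"object","properties":{"commands":{"type":"array"},"claw":{"type":"number"},"grip_force":{"type":"number"}},"required":["commands"]}

```bash
mkdir -p pics; cat > h.py <<'E'
import numpy as np, cv2
from station import *
def ray(cam,uv):
    c=calibration(cam);K=np.array(c["camera_matrix"]);E=np.array(c["extrinsics"])
    d=np.array([(uv[0]-K[0,2])/K[0,0],(uv[1]-K[1,2])/K[1,1]]);u=d.copy()
    for _ in range(20): u=d/(1+c["k1"]*(u@u))
    return E[:3,3],E[:3,:3]@np.array([u[0],u[1],1])
def at(cam,uv,z):
    o,d=ray(cam,uv);return o+d*(z-o[2])/d[2]
def pix(cam,p):
    c=calibration(cam);K=np.array(c["camera_matrix"]);E=np.array(c["extrinsics"])
    q=E[:3,:3].T@(np.array(p)-E[:3,3]);u=q[:2]/q[2];u=u*(1+c["k1"]*(u@u))
    return u*[K[0,0],K[1,1]]+K[:2,2]
E
python3 - <<'E'
from h import *
for cam in ("top","scene"):
    im=grab_frame(cam);cv2.imwrite(f"pics/{cam}0.png",im[:,:,::-1])
    for n,z in [("drill_jig",0),("fence_face",.0215),("carriage",.012),("push_plate",.053),("cam_pivot",.065),("lever_handle",.065),("fir_block",.012),("pliers",0),("punch",0),("tape_measure",0),("masking_tape",0),("black_marker",0)]:
        r=spot_point(n,cam)
        if r: print(cam,n,round(r[0]["score"],2),np.round(r[0]["uv"]),at(cam,r[0]["uv"],z).round(4))
s=get_state();print(s["eef_pos"],s["ee_rot"],s["t"])
E
```

```text
top drill_jig 0.79 [260. 199.] [ 0.5669 -0.0096  0.    ]
top fence_face 0.87 [257. 163.] [ 0.6576 -0.0029  0.0215]
top carriage 0.89 [259. 196.] [ 0.5724 -0.0078  0.012 ]
top push_plate 0.76 [261. 239.] [ 0.4599 -0.0146  0.053 ]
top cam_pivot 0.72 [283. 196.] [ 0.5618 -0.0689  0.065 ]
top lever_handle 0.92 [315. 176.] [ 0.6075 -0.1455  0.065 ]
top fir_block 0.72 [260. 174.] [ 0.63   -0.0107  0.012 ]
top pliers 0.55 [151. 268.] [0.3961 0.2672 0.    ]
top punch 0.47 [197. 286.] [0.3508 0.1507 0.    ]
top tape_measure 0.72 [416. 249.] [ 0.4325 -0.3963  0.    ]
top masking_tape 0.76 [371. 163.] [ 0.6558 -0.2968  0.    ]
top black_marker 0.78 [350. 284.] [ 0.3505 -0.2281  0.    ]
scene drill_jig 0.58 [281. 228.] [ 0.54   -0.0265  0.    ]
scene fence_face 0.66 [301. 208.] [ 0.6205 -0.007   0.0215]
scene carriage 0.7 [286. 221.] [ 0.5585 -0.0218  0.012 ]
scene push_plate 0.91 [256. 219.] [ 0.4629 -0.0311  0.053 ]
scene cam_pivot 0.61 [303. 212.] [ 0.5562 -0.0915  0.065 ]
scene lever_handle 0.76 [336. 212.] [ 0.6132 -0.1429  0.065 ]
scene fir_block 0.66 [309. 208.] [ 0.6518 -0.0024  0.012 ]
scene pliers 0.67 [177. 205.] [0.3962 0.2652 0.    ]
scene punch 0.57 [181. 223.] [0.3592 0.1611 0.    ]
scene tape_measure 0.88 [354. 326.] [ 0.4194 -0.3886  0.    ]
scene masking_tape 0.84 [398. 259.] [ 0.6489 -0.301   0.    ]
scene black_marker 0.67 [265. 295.] [ 0.3511 -0.2191  0.    ]
[0.26583874 0.62043845 0.19915194] [ 3.14158356e+00 -5.64525579e-06 -4.04804242e-01] 1.3
```

```bash
python3 -c "
import cv2
i=cv2.imread('pics/top0.png');cv2.imwrite('pics/top1.png',cv2.resize(i[120:320,130:430],None,fx=2.6,fy=2.6,interpolation=2))"
```

```text
(no output)
```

View pics/top1.png

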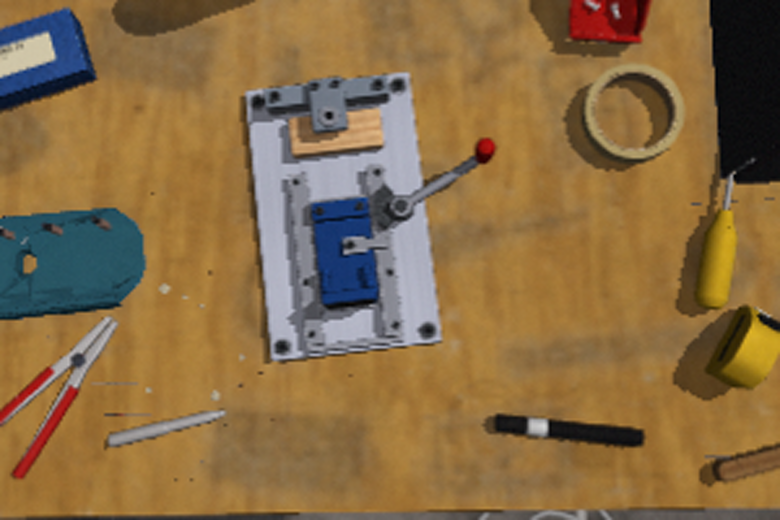

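The crop shows the jig plate with corners at about (247,90), (408,73), (440,340) and (272,360). The hub is at (400,207) and the red handle at (485,150). The blue jaw is back, and the bystanders are well clear of the jig. I'll fit the jig pose from the plate corners.

```bash
cat >> h.py <<'E'
def jig():
    return np.load("jig.npy")
def w(p):
    x,y,a=jig();c,s=np.cos(a),np.sin(a);return np.array([x+c*p[0]-s*p[1],y+s*p[0]+c*p[1]])
def j(p):
    x,y,a=jig();c,s=np.cos(a),np.sin(a);d=np.array(p[:2])-[x,y];return np.array([c*d[0]+s*d[1],-s*d[0]+c*d[1]])
E
python3 - <<'E'
from h import *
im=cv2.imread("pics/top0.png")
hsv=cv2.cvtColor(im,cv2.COLOR_BGR2HSV)
m=((hsv[...,1]<70)&(hsv[...,2]>90)).astype(np.uint8)
roi=np.zeros_like(m);roi[140:268,215:305]=1;m*=roi
m=cv2.morphologyEx(m,cv2.MORPH_CLOSE,np.ones((15,15)));m=cv2.morphologyEx(m,cv2.MORPH_OPEN,np.ones((13,13)))
c=max(cv2.findContours(m,0,2)[0],key=cv2.contourArea)
print("box",(cv2.boxPoints(cv2.minAreaRect(c))/1).round(1).tolist())
loc=np.array([[.14,.082],[.14,-.082],[-.13,-.082],[-.13,.082]])
def fit(uv):
    P=np.array([at("top",u,.012)[:2] for u in uv]);A=loc-loc.mean(0);B=P-P.mean(0)
    a=np.arctan2((A[:,0]*B[:,1]-A[:,1]*B[:,0]).sum(),(A*B).sum());R=np.array([[np.cos(a),-np.sin(a)],[np.sin(a),np.cos(a)]])
    t=P.mean(0)-R@loc.mean(0);print([*t.round(4),round(a,4)],"res mm",((P-loc@R.T-t)*1000).round(1).tolist());return [*t,a]
hand=np.array([[247,90],[408,73],[440,340],[272,360]])/2.6+[130,120]-.3
f=fit(hand)
b=cv2.boxPoints(cv2.minAreaRect(c));o=[b[np.argmin(((b-h)**2).sum(1))] for h in hand];f2=fit(o)
np.save("jig.npy",f)
print("pivot",w([-.0008,-.058]),"handle pred",w([-.0008+.09*np.cos(1.05),-.058-.09*np.sin(1.05)]),"fence",w([.11,0]))
E
```

```text
box [[223.60000610351562, 152.60000610351562], [290.5, 146.60000610351562], [299.8999938964844, 252.1999969482422], [233.10000610351562, 258.20001220703125]]
[np.float64(0.5532), np.float64(-0.0129), np.float64(0.0924)] res mm [[-0.5, -1.6], [-2.1, 1.3], [1.9, 1.3], [0.8, -1.1]]
[np.float64(0.554), np.float64(-0.0145), np.float64(0.0745)] res mm [[1.6, 5.1], [1.1, -4.5], [-1.5, -1.7], [-1.2, 1.0]]
pivot [ 0.55776911 -0.07075858] handle pred [ 0.60956197 -0.14436225] fence [ 0.66274556 -0.00278369]
```

```bash
cat >> h.py <<'E'
def plan(start,wps,nd=3):
    """start,wps: (x,y,z,yaw) world; print rows in tool axes of start"""
    x,y,z,a=start
    for q in wps:
        d=np.array(q[:2])-[x,y];c,s=np.cos(a),np.sin(a)
        print(dict(tx=round((c*d[0]+s*d[1])/.25,nd),ty=round((s*d[0]-c*d[1])/.25,nd),tz=round((z-q[2])/.25,nd),
          twist=round(-((q[3]-a+np.pi)%(2*np.pi)-np.pi)/np.pi,nd)))
def here():
    s=get_state();print("t",round(s["t"],2),"pos",np.round(s["eef_pos"],4),"yaw",round(s["ee_rot"][2],4),"jig",j(s["eef_pos"]).round(4),"F",np.round(s["force"],1))
    return [*s["eef_pos"],s["ee_rot"][2]]
PIV=np.array([-.0008,-.058])
def pusher(cam,d,z,side=1,r=.09):
    "tool pose pushing the handle; side 1: opening (clockwise), -1: closing"
    th=-1.05-cam;t=np.array([np.sin(th),-np.cos(th)]);p=PIV+r*np.array([np.cos(th),np.sin(th)])-side*d*t
    return [*w(p),z,th+np.pi/2+jig()[2]]
E
python3 - <<'E'
from h import *
for p in ([.6075,-.1455],[.6132,-.1429]):
    v=j(p)-PIV;print("cam0",-np.arctan2(v[1],v[0])-1.05,np.hypot(*v))
h=here();g=pusher(.05,.032,.13);print(g)
A=np.array(h);B=np.array(g)
plan(h,[A+(B-A)*f for f in (.33,.66,1)])
E
```

```text
cam0 0.026080207218735607 0.08977438854334047
cam0 -0.04196466811038091 0.0909778411308012
t 1.3 pos [0.2658 0.6204 0.1992] yaw -0.4048 jig [-0.2277  0.6572] F [-0.3  0.7  0.6]
[np.float64(0.6328764598876141), np.float64(-0.12977456540024532), 0.13, np.float64(0.5631863391796547)]
{'tx': np.float64(0.835), 'ty': np.float64(0.719), 'tz': np.float64(0.091), 'twist': np.float64(-0.102)}
{'tx': np.float64(1.671), 'ty': np.float64(1.439), 'tz': np.float64(0.183), 'twist': np.float64(-0.203)}
{'tx': np.float64(2.531), 'ty': np.float64(2.18), 'tz': np.float64(0.277), 'twist': np.float64(-0.308)}
```

{"method": "arm_command", "body": {"claw": 0, "commands": [{"tx":0.1,"ty":0.09,"tz":0.0,"twist":-0.04},{"tx":0.2,"ty":0.18,"tz":0.0,"twist":-0.08},{"tx":0.32,"ty":0.28,"tz":0.0,"twist":-0.12},{"tx":0.44,"ty":0.38,"tz":0.0,"twist":-0.16},{"tx":0.56,"ty":0.48,"tz":0.0,"twist":-0.2},{"tx":0.68,"ty":0.59,"tz":0.0,"twist":-0.24},{"tx":0.8,"ty":0.69,"tz":0.0,"twist":-0.28},{"tx":0.9,"ty":0.78,"tz":0.0,"twist":-0.31}]}}

```text
t: 1.97
eef_pos: [0.3965, 0.3504, 0.1995]
ee_rot: [-3.141, -0.001, 0.576]
force: [1.0, -0.9, -0.3]
width: 0.0401
gripper_force: 0.0
```

```bash
python3 - <<'E'
from h import *
h=here();plan(h,[pusher(.05,.032,.13)])
E
```

```text
t 1.97 pos [0.3965 0.3504 0.1995] yaw 0.5755 jig [-0.1225  0.3763] F [ 1.  -0.9 -0.3]
{'tx': np.float64(-0.252), 'ty': np.float64(2.126), 'tz': np.float64(0.278), 'twist': np.float64(0.004)}
```

{"method": "arm_command", "body": {"commands": [{"tx":-0.01,"ty":0.12},{"tx":-0.03,"ty":0.25},{"tx":-0.05,"ty":0.38},{"tx":-0.07,"ty":0.51},{"tx":-0.08,"ty":0.64},{"tx":-0.09,"ty":0.77},{"tx":-0.11,"ty":0.9},{"tx":-0.12,"ty":1.0}]}}

```text
invalid input
```

{"method": "arm_command", "body": {"commands": [{"tx":-0.01,"ty":0.12},{"tx":-0.03,"ty":0.25},{"tx":-0.05,"ty":0.38},{"tx":-0.07,"ty":0.51},{"tx":-0.08,"ty":0.64},{"tx":-0.09,"ty":0.77},{"tx":-0.11,"ty":0.9},{"tx":-0.12,"ty":1.0}]}}

```text
invalid input
```

```bash
python3 - <<'E'
from h import *
h=here();plan(h,[pusher(.05,.032,.13)])
im=grab_frame("wrist");cv2.imwrite("pics/wr0.png",im[:,:,::-1])
im=grab_frame("top")
for cam in ("wrist","top"):
  for n,z in [("lever_handle",.065),("cam_pivot",.065),("fence_face",.0215),("push_plate",.053)]:
    r=spot_point(n,cam)
    if r: print(cam,n,r[0]["score"],np.round(r[0]["uv"]),j(at(cam,r[0]["uv"],z)).round(4))
E
```

```text
t 1.97 pos [0.3965 0.3504 0.1995] yaw 0.5755 jig [-0.1225  0.3763] F [ 1.  -0.9 -0.3]
{'tx': np.float64(-0.252), 'ty': np.float64(2.126), 'tz': np.float64(0.278), 'twist': np.float64(0.004)}
top lever_handle 0.8 [315. 180.] [ 0.0338 -0.1377]
top cam_pivot 0.91 [286. 195.] [ 0.0042 -0.0621]
top fence_face 0.9 [256. 161.] [0.1105 0.0015]
top push_plate 0.92 [263. 241.] [-0.0981  0.0029]
```

View pics/wr0.png

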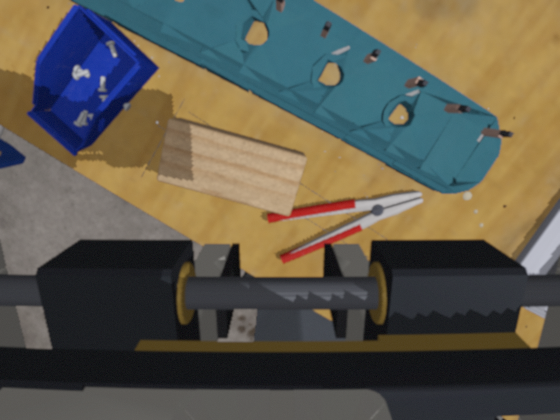

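The wrist view shows only the left bench: pliers at about (350,215) and the teal tray. The moves were refused because every row needs all four numbers, so I'll resend them.

{"method": "arm_command", "body": {"commands": [{"tx":-0.01,"ty":0.12,"tz":0,"twist":0},{"tx":-0.03,"ty":0.25,"tz":0,"twist":0},{"tx":-0.05,"ty":0.38,"tz":0,"twist":0},{"tx":-0.07,"ty":0.51,"tz":0,"twist":0},{"tx":-0.08,"ty":0.64,"tz":0,"twist":0},{"tx":-0.09,"ty":0.77,"tz":0,"twist":0},{"tx":-0.11,"ty":0.9,"tz":0,"twist":0},{"tx":-0.12,"ty":1.0,"tz":0,"twist":0}]}}

```text
t: 3.13
eef_pos: [0.5058, 0.1244, 0.1991]
ee_rot: [3.141, 0.0, 0.569]
force: [0.2, 0.5, -0.5]
width: 0.0005
gripper_force: 0.0
```

{"method": "arm_command", "body": {"commands": [{"tx":-0.01,"ty":0.12,"tz":0,"twist":0},{"tx":-0.03,"ty":0.25,"tz":0,"twist":0},{"tx":-0.05,"ty":0.38,"tz":0,"twist":0},{"tx":-0.07,"ty":0.51,"tz":0,"twist":0},{"tx":-0.08,"ty":0.64,"tz":0,"twist":0},{"tx":-0.09,"ty":0.77,"tz":0,"twist":0},{"tx":-0.11,"ty":0.9,"tz":0,"twist":0},{"tx":-0.12,"ty":1.0,"tz":0,"twist":0}]}}

```text
t: 3.8
eef_pos: [0.6156, -0.1025, 0.1986]
ee_rot: [-3.141, 0.001, 0.569]
force: [0.9, 0.1, -0.0]
width: -0.0002
gripper_force: 0.0
```

```bash
python3 - <<'E'
from h import *
h=here();plan(h,[pusher(.05,.032,.13)])
im=grab_frame("wrist");cv2.imwrite("pics/wr1.png",im[:,:,::-1])
for cam in ("wrist",):
  for n,z in [("lever_handle",.065),("cam_pivot",.065),("fence_face",.0215),("push_plate",.053)]:
    r=spot_point(n,cam)
    if r: print(cam,n,r[0]["score"],np.round(r[0]["uv"]),j(at(cam,r[0]["uv"],z)).round(4))
E
```

```text
t 3.8 pos [ 0.6156 -0.1025  0.1986] yaw 0.5691 jig [ 0.0539 -0.0949] F [ 0.9  0.1 -0. ]
{'tx': np.float64(-0.001), 'ty': np.float64(0.129), 'tz': np.float64(0.275), 'twist': np.float64(0.002)}
wrist lever_handle 0.84 [318. 221.] [ 0.0409 -0.141 ]
wrist cam_pivot 0.58 [222. 220.] [-0.0005 -0.0585]
wrist fence_face 0.92 [222.  82.] [0.1115 0.0021]
wrist push_plate 0.65 [138. 262.] [-0.0868  0.0015]
```

View pics/wr1.png

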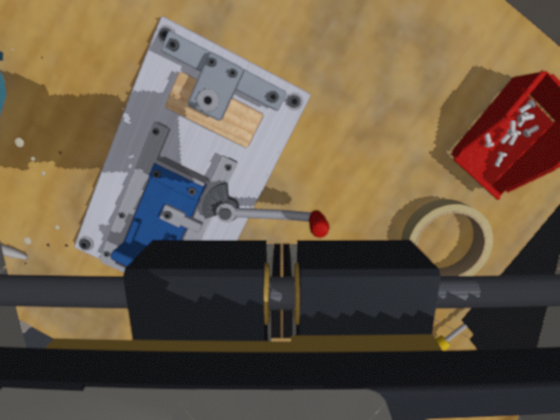

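The wrist view confirms the fit. The hub is at (224,212), the handle at (318,221) and the fence at (222,82), and the pose agrees to about 1 mm, with cam at about 0.05. Next I descend on the front-left side of the handle.

{"method": "arm_command", "body": {"commands": [{"tx":0,"ty":0.07,"tz":0.05,"twist":0},{"tx":0,"ty":0.13,"tz":0.12,"twist":0},{"tx":0,"ty":0.13,"tz":0.22,"twist":0},{"tx":0,"ty":0.13,"tz":0.32,"twist":0},{"tx":0,"ty":0.13,"tz":0.42,"twist":0},{"tx":0,"ty":0.13,"tz":0.5,"twist":0},{"tx":0,"ty":0.13,"tz":0.56,"twist":0},{"tx":0,"ty":0.13,"tz":0.56,"twist":0}]}}

```text
t: 4.72
eef_pos: [0.6298, -0.1267, 0.0558]
ee_rot: [-3.138, 0.004, 0.57]
force: [-1.0, -0.5, -0.8]
width: 0.0006
gripper_force: 0.0
```

```bash
python3 - <<'E'
from h import *
h=here()
W=lambda c:pusher(c,.0185,.058)
plan(h,[W(c) for c in np.linspace(-.05,.6,8)])
print()
plan(W(.6),[W(c) for c in np.linspace(.7,1.3,8)])
print()
plan(W(1.3),[W(c) for c in np.linspace(1.4,2.0,8)])
E
```

```text
t 4.72 pos [ 0.6298 -0.1267  0.0558] yaw 0.5703 jig [ 0.0658 -0.1203] F [-1.  -0.5 -0.8]
{'tx': np.float64(-0.015), 'ty': np.float64(0.008), 'tz': np.float64(-0.009), 'twist': np.float64(-0.03)}
{'tx': np.float64(-0.048), 'ty': np.float64(0.016), 'tz': np.float64(-0.009), 'twist': np.float64(-0.0)}
{'tx': np.float64(-0.081), 'ty': np.float64(0.021), 'tz': np.float64(-0.009), 'twist': np.float64(0.03)}
{'tx': np.float64(-0.115), 'ty': np.float64(0.024), 'tz': np.float64(-0.009), 'twist': np.float64(0.059)}
{'tx': np.float64(-0.15), 'ty': np.float64(0.023), 'tz': np.float64(-0.009), 'twist': np.float64(0.089)}
{'tx': np.float64(-0.183), 'ty': np.float64(0.018), 'tz': np.float64(-0.009), 'twist': np.float64(0.118)}
{'tx': np.float64(-0.217), 'ty': np.float64(0.011), 'tz': np.float64(-0.009), 'twist': np.float64(0.148)}
{'tx': np.float64(-0.249), 'ty': np.float64(0.001), 'tz': np.float64(-0.009), 'twist': np.float64(0.177)}

{'tx': np.float64(-0.036), 'ty': np.float64(0.006), 'tz': 0.0, 'twist': np.float64(0.032)}
{'tx': np.float64(-0.068), 'ty': np.float64(0.007), 'tz': 0.0, 'twist': np
[... 599 characters left out ...]
: np.float64(0.006), 'tz': 0.0, 'twist': np.float64(0.032)}
{'tx': np.float64(-0.068), 'ty': np.float64(0.007), 'tz': 0.0, 'twist': np.float64(0.059)}
{'tx': np.float64(-0.099), 'ty': np.float64(0.007), 'tz': 0.0, 'twist': np.float64(0.086)}
{'tx': np.float64(-0.131), 'ty': np.float64(0.003), 'tz': 0.0, 'twist': np.float64(0.114)}
{'tx': np.float64(-0.161), 'ty': np.float64(-0.003), 'tz': 0.0, 'twist': np.float64(0.141)}
{'tx': np.float64(-0.192), 'ty': np.float64(-0.012), 'tz': 0.0, 'twist': np.float64(0.168)}
{'tx': np.float64(-0.221), 'ty': np.float64(-0.023), 'tz': 0.0, 'twist': np.float64(0.196)}
{'tx': np.float64(-0.249), 'ty': np.float64(-0.037), 'tz': 0.0, 'twist': np.float64(0.223)}
```

{"method": "arm_command", "body": {"commands": [{"tx":-0.015,"ty":0.008,"tz":-0.01,"twist":-0.02},{"tx":-0.05,"ty":0.016,"tz":-0.01,"twist":0.0},{"tx":-0.08,"ty":0.02,"tz":-0.01,"twist":0.03},{"tx":-0.115,"ty":0.024,"tz":-0.01,"twist":0.06},{"tx":-0.15,"ty":0.023,"tz":-0.01,"twist":0.09},{"tx":-0.18,"ty":0.018,"tz":-0.01,"twist":0.12},{"tx":-0.217,"ty":0.011,"tz":-0.01,"twist":0.148},{"tx":-0.249,"ty":0.0,"tz":-0.01,"twist":0.177}]}}

```text
t: 5.38
eef_pos: [0.5802, -0.1611, 0.0633]
ee_rot: [3.141, -0.002, 0.01]
force: [-1.1, -0.4, 0.6]
width: 0.0005
gripper_force: 0.0
```

{"method": "arm_command", "body": {"commands": [{"tx":-0.036,"ty":0.006,"tz":0,"twist":0.032},{"tx":-0.068,"ty":0.007,"tz":0,"twist":0.059},{"tx":-0.1,"ty":0.007,"tz":0,"twist":0.086},{"tx":-0.13,"ty":0.003,"tz":0,"twist":0.114},{"tx":-0.16,"ty":-0.003,"tz":0,"twist":0.14},{"tx":-0.19,"ty":-0.012,"tz":0,"twist":0.168},{"tx":-0.22,"ty":-0.023,"tz":0,"twist":0.196},{"tx":-0.249,"ty":-0.037,"tz":0,"twist":0.223}]}}

```text
t: 6.05
eef_pos: [0.5179, -0.1525, 0.0632]
ee_rot: [-3.14, -0.002, -0.691]
force: [0.1, -0.4, 0.3]
width: 0.0003
gripper_force: 0.0
```

```bash
python3 - <<'E'
from h import *
h=here()
plan(h,[pusher(c,.0185,.058) for c in np.linspace(1.4,2.03,8)])
grab_frame("top")
r=spot_point("lever_handle","top")[0];v=j(at("top",r["uv"],.065))-PIV
print(r,"cam",(-np.arctan2(v[1],v[0]))%(2*np.pi)-1.05)
E
```

```text
t 6.05 pos [ 0.5179 -0.1525  0.0632] yaw -0.6905 jig [-0.048  -0.1357] F [ 0.1 -0.4  0.3]
{'tx': np.float64(-0.046), 'ty': np.float64(0.012), 'tz': np.float64(0.021), 'twist': np.float64(0.031)}
{'tx': np.float64(-0.079), 'ty': np.float64(0.014), 'tz': np.float64(0.021), 'twist': np.float64(0.059)}
{'tx': np.float64(-0.112), 'ty': np.float64(0.013), 'tz': np.float64(0.021), 'twist': np.float64(0.088)}
{'tx': np.float64(-0.145), 'ty': np.float64(0.009), 'tz': np.float64(0.021), 'twist': np.float64(0.117)}
{'tx': np.float64(-0.178), 'ty': np.float64(0.002), 'tz': np.float64(0.021), 'twist': np.float64(0.145)}
{'tx': np.float64(-0.209), 'ty': np.float64(-0.008), 'tz': np.float64(0.021), 'twist': np.float64(0.174)}
{'tx': np.float64(-0.24), 'ty': np.float64(-0.02), 'tz': np.float64(0.021), 'twist': np.float64(0.203)}
{'tx': np.float64(-0.269), 'ty': np.float64(-0.035), 'tz': np.float64(0.021), 'twist': np.float64(0.231)}
{'uv': [348.2, 283.1], 'score': 0.73} cam 1.5705739752695533
```

That detection is the marker, because the gripper hides the handle. I'll continue the arc and then look.

{"method": "arm_command", "body": {"commands": [{"tx":-0.04,"ty":0.01,"tz":0.01,"twist":0.031},{"tx":-0.075,"ty":0.012,"tz":0.01,"twist":0.059},{"tx":-0.11,"ty":0.012,"tz":0.01,"twist":0.088},{"tx":-0.14,"ty":0.009,"tz":0.01,"twist":0.117},{"tx":-0.175,"ty":0.002,"tz":0.01,"twist":0.145},{"tx":-0.205,"ty":-0.008,"tz":0.01,"twist":0.174},{"tx":-0.235,"ty":-0.02,"tz":0.01,"twist":0.203},{"tx":-0.265,"ty":-0.035,"tz":0.01,"twist":0.231}]}}

```text
t: 6.82
eef_pos: [0.4726, -0.1039, 0.0601]
ee_rot: [-3.14, -0.0, -1.413]
force: [0.6, 0.2, 0.2]
width: 0.0002
gripper_force: 0.0
```

```bash
python3 - <<'E'
from h import *
h=here()
im=grab_frame("top");cv2.imwrite("pics/top2.png",cv2.resize(im[120:320,130:430,::-1],None,fx=2.6,fy=2.6))
im=grab_frame("scene");
for cam in ("top","scene"):
  for r in spot_point("lever_handle",cam)[:2]:
    v=j(at(cam,r["uv"],.065))-PIV
    print(r,v,"cam",(-np.arctan2(v[1],v[0]))%(2*np.pi)-1.05)
im=im[140:340,150:450,::-1];cv2.imwrite("pics/sc2.png",cv2.resize(im,None,fx=2.6,fy=2.6))
E
```

```text
t 6.82 pos [ 0.4726 -0.1039  0.0601] yaw -1.4134 jig [-0.0886 -0.0831] F [0.6 0.2 0.2]
{'uv': [336.3, 212.2], 'score': 0.92} [ 0.04763028 -0.0774298 ] cam -0.030682212293531075
{'uv': [313.7, 200.1], 'score': 0.18} [0.0597836  0.00520553] cam 5.146331471339059
```

View pics/sc2.png

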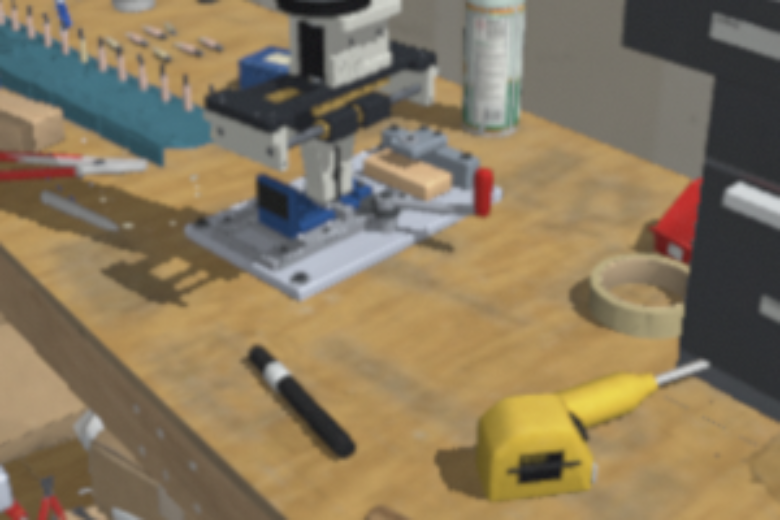

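```bash
python3 - <<'E'
from h import *
h=here()
print("tcp px scene",pix("scene",h[:3]),"crop",(pix("scene",h[:3])-[150,140])*2.6,"top crop",(pix("top",h[:3])-[130,120])*2.6)
E
```

```text
t 7.02 pos [ 0.4728 -0.1042  0.0599] yaw -1.4072 jig [-0.0885 -0.0835] F [-0.2 -0.4  0.4]
tcp px scene [278.0858324 226.377061 ] crop [333.02316425 224.58035861] top crop [438.96866324 292.8659027 ]
```

View pics/top2.png

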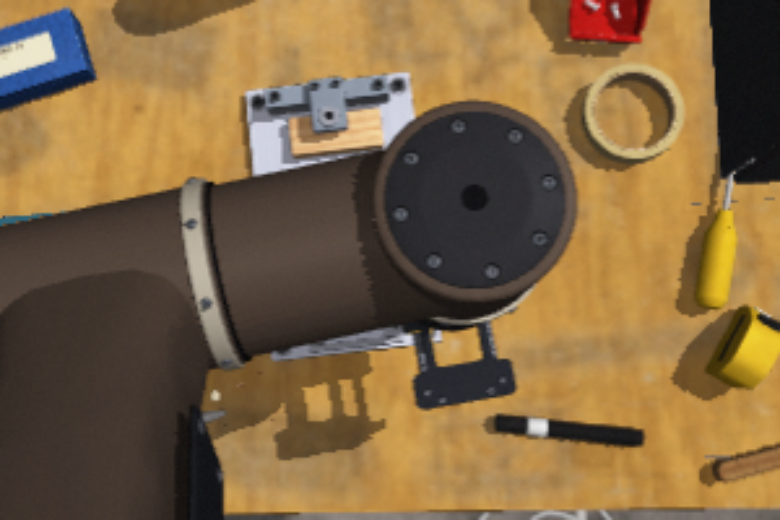

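The scene crop shows the red post still at its starting place, at about (484,190), so the fingers passed without touching it. The fingertips appear at about (330,200), higher than the projected TCP row of 224. I'll check heights in the scene view and take a wrist view.

```bash
python3 - <<'E'
from h import *
h=here()
C=lambda p:((pix("scene",p)-[150,140])*2.6).round()
hp=w([.0409,-.141])
print("post top",C([*hp,.089]),"bottom",C([*hp,.043]))
for q in ([-.13,-.082],[-.13,.082],[.14,-.082]): print("corner",C([*w(q),.012]))
for z in (.06,.07,.08,.09,.1): print(z,C([*h[:2],z]))
s=get_state();print(s["q"],s["ee_rot"])
im=grab_frame("scene");cv2.imwrite("pics/sc3.png",cv2.resize(im[170:250,220:350,::-1],None,fx=6,fy=6,interpolation=2))
print("crop3",(pix("scene",h[:3])-[220,170])*6)
grab_frame("wrist")
r=spot_point("lever_handle","wrist");print(r[:1], j(at("wrist",r[0]["uv"],.065)) if r else 0)
E
```

```text
t 7.02 pos [ 0.4728 -0.1042  0.0599] yaw -1.4072 jig [-0.0885 -0.0835] F [-0.2 -0.4  0.4]
post top [486. 167.] bottom [484. 214.]
corner [297. 290.]
corner [183. 225.]
corner [502. 189.]
0.06 [333. 224.]
0.07 [333. 214.]
0.08 [332. 203.]
0.09 [332. 193.]
0.1 [332. 182.]
[ 1.90548800e-01  1.88470360e-01 -5.86726124e-01  3.55956097e-04
 -7.94181194e-01 -2.71680072e-02] [-3.14016765e+00 -2.15623506e-04 -1.40716639e+00]
crop3 [348.51499443 338.26236601]
[{'uv': [36.2, 122.2], 'score': 0.81}] [ 0.03986289 -0.14066359]
```

View pics/sc3.png

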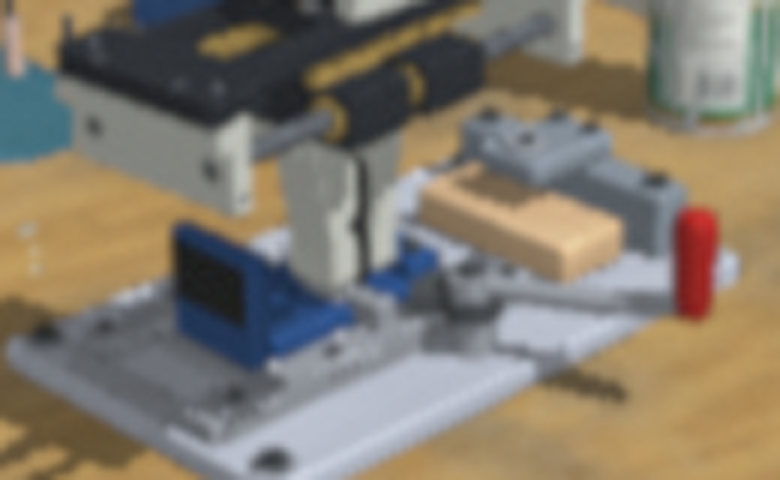

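```bash
python3 - <<'E'
from h import *
h=here()
for z in (.25,.3,.35,.4): print("top crop",z,((pix("top",[*h[:2],z])-[130,120])*2.6).round())
print("wrist tcp",pix("wrist",h[:3]))
tip=np.array([345,282])/6+[220,170]
for z in (.04,.06,.08,.09): print(z,at("scene",tip,z), j(at("scene",tip,z)))
print(np.array(calibration("wrist")["extrinsics"]).round(3))
im=grab_frame("wrist");cv2.imwrite("pics/wr2.png",im[:,:,::-1])
E
```

```text
t 7.17 pos [ 0.4723 -0.1047  0.0594] yaw -1.4107 jig [-0.089 -0.084] F [0.7 0.2 1.2]
top crop 0.25 [449. 267.]
top crop 0.3 [453. 258.]
top crop 0.35 [457. 248.]
top crop 0.4 [461. 235.]
wrist tcp [280.74530448 239.38063254]
0.04 [ 0.52266443 -0.0360346   0.04      ] [-0.03255138 -0.02018541]
0.06 [ 0.49924587 -0.06747206  0.06      ] [-0.05877044 -0.04932822]
0.08 [ 0.4758273  -0.09890951  0.08      ] [-0.0849895  -0.07847103]
0.09 [ 0.46411802 -0.11462823  0.09      ] [-0.09809903 -0.09304243]
[[-0.987 -0.154 -0.042  0.483]
 [-0.16   0.951  0.265 -0.176]
 [-0.001  0.268 -0.963  0.246]
 [ 0.     0.     0.     1.   ]]
```

View pics/wr2.png

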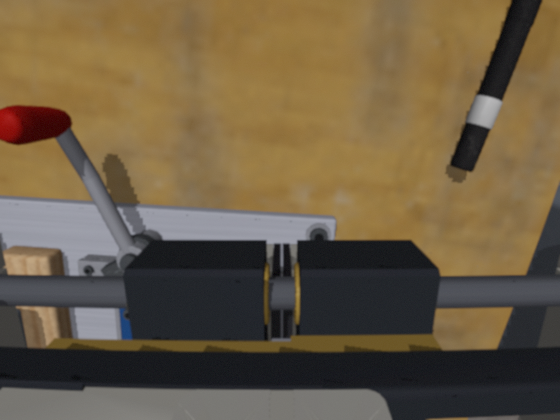

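The wrist view shows the post unmoved at (35,123), with the TCP projecting to (281,239). In the scene the real fingertips sit about 22 mm above the reported TCP, so they skimmed over the post. I'll go back above the front-left side and descend to a reported z of about 0.038.

```bash
python3 - <<'E'
from h import *
h=here();g=pusher(.05,.034,.13);plan(h,[g])
E
```

```text
t 7.22 pos [ 0.4721 -0.1048  0.0593] yaw -1.4115 jig [-0.0892 -0.084 ] F [ 0.3  0.4 -0.8]
{'tx': np.float64(0.197), 'ty': np.float64(-0.626), 'tz': np.float64(-0.283), 'twist': np.float64(-0.629)}
```

{"method": "arm_command", "body": {"commands": [{"tx":0,"ty":0,"tz":-0.12,"twist":-0.03},{"tx":0,"ty":0,"tz":-0.25,"twist":-0.07},{"tx":0.02,"ty":-0.06,"tz":-0.32,"twist":-0.11},{"tx":0.04,"ty":-0.12,"tz":-0.32,"twist":-0.15},{"tx":0.06,"ty":-0.18,"tz":-0.32,"twist":-0.19},{"tx":0.08,"ty":-0.25,"tz":-0.32,"twist":-0.23},{"tx":0.1,"ty":-0.32,"tz":-0.32,"twist":-0.27},{"tx":0.12,"ty":-0.38,"tz":-0.32,"twist":-0.31}]}}

```text
t: 7.88
eef_pos: [0.5715, -0.1199, 0.139]
ee_rot: [3.141, -0.0, -0.437]
force: [1.0, -0.4, 0.5]
width: 0.0003
gripper_force: 0.0
```

```bash
python3 - <<'E'
from h import *
h=here();g=pusher(.05,.034,.13);plan(h,[g])
E
```

```text
t 7.88 pos [ 0.5715 -0.1199  0.139 ] yaw -0.4368 jig [ 0.0083 -0.1082] F [ 1.  -0.4  0.5]
{'tx': np.float64(0.244), 'ty': np.float64(-0.075), 'tz': np.float64(0.036), 'twist': np.float64(-0.318)}
```

{"method": "arm_command", "body": {"commands": [{"tx":0.04,"ty":-0.01,"tz":0,"twist":-0.04},{"tx":0.08,"ty":-0.02,"tz":0,"twist":-0.08},{"tx":0.12,"ty":-0.03,"tz":0,"twist":-0.12},{"tx":0.16,"ty":-0.05,"tz":0,"twist":-0.16},{"tx":0.2,"ty":-0.06,"tz":0,"twist":-0.2},{"tx":0.23,"ty":-0.07,"tz":0,"twist":-0.24},{"tx":0.245,"ty":-0.075,"tz":0,"twist":-0.28},{"tx":0.245,"ty":-0.075,"tz":0,"twist":-0.318}]}}

```text
t: 8.55
eef_pos: [0.6345, -0.1293, 0.1384]
ee_rot: [-3.141, 0.001, 0.562]
force: [0.4, 1.1, 0.6]
width: 0.0002
gripper_force: 0.0
```

{"method": "arm_command", "body": {"commands": [{"tx":0,"ty":0,"tz":0.06,"twist":0},{"tx":0,"ty":0,"tz":0.13,"twist":0},{"tx":0,"ty":0,"tz":0.2,"twist":0},{"tx":0,"ty":0,"tz":0.27,"twist":0},{"tx":0,"ty":0,"tz":0.34,"twist":0},{"tx":0,"ty":0,"tz":0.39,"twist":0},{"tx":0,"ty":0,"tz":0.4,"twist":0},{"tx":0,"ty":0,"tz":0.4,"twist":0}]}}

```text
t: 9.22
eef_pos: [0.633, -0.1291, 0.038]
ee_rot: [-3.141, 0.002, 0.555]
force: [-0.2, 0.6, 0.4]
width: 0.0004
gripper_force: 0.0
```

```bash
python3 - <<'E'
from h import *
h=here()
W=lambda c:pusher(c,.0185,.038)
plan(h,[W(c) for c in np.linspace(-.05,.6,8)])
E
```

```text
t 9.22 pos [ 0.633  -0.1291  0.038 ] yaw 0.5555 jig [ 0.0687 -0.1231] F [-0.2  0.6  0.4]
{'tx': np.float64(-0.02), 'ty': np.float64(-0.007), 'tz': np.float64(-0.0), 'twist': np.float64(-0.034)}
{'tx': np.float64(-0.053), 'ty': np.float64(0.002), 'tz': np.float64(-0.0), 'twist': np.float64(-0.005)}
{'tx': np.float64(-0.087), 'ty': np.float64(0.008), 'tz': np.float64(-0.0), 'twist': np.float64(0.025)}
{'tx': np.float64(-0.121), 'ty': np.float64(0.01), 'tz': np.float64(-0.0), 'twist': np.float64(0.054)}
{'tx': np.float64(-0.155), 'ty': np.float64(0.01), 'tz': np.float64(-0.0), 'twist': np.float64(0.084)}
{'tx': np.float64(-0.189), 'ty': np.float64(0.006), 'tz': np.float64(-0.0), 'twist': np.float64(0.114)}
{'tx': np.float64(-0.222), 'ty': np.float64(-0.001), 'tz': np.float64(-0.0), 'twist': np.float64(0.143)}
{'tx': np.float64(-0.255), 'ty': np.float64(-0.011), 'tz': np.float64(-0.0), 'twist': np.float64(0.173)}
```

{"method": "arm_command", "body": {"commands": [{"tx":-0.02,"ty":-0.007,"tz":0,"twist":-0.02},{"tx":-0.053,"ty":0.002,"tz":0,"twist":0},{"tx":-0.087,"ty":0.008,"tz":0,"twist":0.025},{"tx":-0.12,"ty":0.01,"tz":0,"twist":0.054},{"tx":-0.155,"ty":0.01,"tz":0,"twist":0.084},{"tx":-0.19,"ty":0.006,"tz":0,"twist":0.114},{"tx":-0.222,"ty":0,"tz":0,"twist":0.143},{"tx":-0.255,"ty":-0.011,"tz":0,"twist":0.173}]}}

```text
t: 9.88
eef_pos: [0.5794, -0.1604, 0.0407]
ee_rot: [3.141, -0.003, 0.008]
force: [0.9, -1.1, -1.4]
width: 0.0003
gripper_force: 0.8
```

```bash
python3 - <<'E'
from h import *
h=here()
grab_frame("scene");grab_frame("wrist")
for cam in ("scene","wrist"):
  for r in spot_point("lever_handle",cam)[:1]:
    v=j(at(cam,r["uv"],.065))-PIV
    print(cam,r,"cam",(-np.arctan2(v[1],v[0]))%(2*np.pi)-1.05)
plan(h,[pusher(c,.0185,.038) for c in np.linspace(.7,1.3,8)])
E
```

```text
t 9.88 pos [ 0.5794 -0.1604  0.0407] yaw 0.0078 jig [ 0.0125 -0.1493] F [ 0.9 -1.1 -1.4]
scene {'uv': [323.8, 223.6], 'score': 0.69} cam 0.6739166976408364
{'tx': np.float64(-0.044), 'ty': np.float64(0.006), 'tz': np.float64(0.011), 'twist': np.float64(0.03)}
{'tx': np.float64(-0.076), 'ty': np.float64(0.008), 'tz': np.float64(0.011), 'twist': np.float64(0.057)}
{'tx': np.float64(-0.107), 'ty': np.float64(0.007), 'tz': np.float64(0.011), 'twist': np.float64(0.085)}
{'tx': np.float64(-0.138), 'ty': np.float64(0.004), 'tz': np.float64(0.011), 'twist': np.float64(0.112)}
{'tx': np.float64(-0.169), 'ty': np.float64(-0.002), 'tz': np.float64(0.011), 'twist': np.float64(0.139)}
{'tx': np.float64(-0.2), 'ty': np.float64(-0.011), 'tz': np.float64(0.011), 'twist': np.float64(0.167)}
{'tx': np.float64(-0.229), 'ty': np.float64(-0.022), 'tz': np.float64(0.011), 'twist': np.float64(0.194)}
{'tx': np.float64(-0.257), 'ty': np.float64(-0.035), 'tz': np.float64(0.011), 'twist': np.float64(0.221)}
```

The lever has moved to cam ≈ 0.67. I'll continue.

{"method": "arm_command", "body": {"commands": [{"tx":-0.04,"ty":0.006,"tz":0.01,"twist":0.03},{"tx":-0.074,"ty":0.008,"tz":0.01,"twist":0.057},{"tx":-0.105,"ty":0.007,"tz":0.01,"twist":0.085},{"tx":-0.137,"ty":0.004,"tz":0.01,"twist":0.112},{"tx":-0.168,"ty":-0.002,"tz":0.01,"twist":0.139},{"tx":-0.2,"ty":-0.011,"tz":0.01,"twist":0.167},{"tx":-0.23,"ty":-0.022,"tz":0.01,"twist":0.194},{"tx":-0.257,"ty":-0.035,"tz":0.01,"twist":0.221}]}}

```text
t: 10.75
eef_pos: [0.5154, -0.1516, 0.0374]
ee_rot: [-3.14, -0.002, -0.683]
force: [2.8, 1.6, -0.4]
width: 0.0006
gripper_force: 1.1
```

{"method": "arm_command", "body": {"commands": [{"tx":-0.036,"ty":0.006,"tz":0,"twist":0.032},{"tx":-0.068,"ty":0.007,"tz":0,"twist":0.059},{"tx":-0.1,"ty":0.007,"tz":0,"twist":0.086},{"tx":-0.13,"ty":0.003,"tz":0,"twist":0.114},{"tx":-0.16,"ty":-0.003,"tz":0,"twist":0.14},{"tx":-0.19,"ty":-0.012,"tz":0,"twist":0.168},{"tx":-0.22,"ty":-0.023,"tz":0,"twist":0.196},{"tx":-0.255,"ty":-0.037,"tz":0,"twist":0.223}]}}

```text
t: 11.42
eef_pos: [0.4719, -0.1041, 0.0375]
ee_rot: [-3.139, -0.001, -1.384]
force: [1.7, -0.5, 0.6]
width: 0.0003
gripper_force: 0.8
```

```bash
python3 - <<'E'
from h import *
h=here()
im=grab_frame("scene");cv2.imwrite("pics/sc4.png",cv2.resize(im[150:270,200:350,::-1],None,fx=5,fy=5,interpolation=2))
grab_frame("wrist")
for cam in ("scene","wrist"):
  for r in spot_point("lever_handle",cam)[:1]:
    v=j(at(cam,r["uv"],.065))-PIV
    print(cam,r,"cam",(-np.arctan2(v[1],v[0]))%(2*np.pi)-1.05)
plan(h,[pusher(c,.0185,.038) for c in (2.0,2.1)])
E
```

```text
t 11.42 pos [ 0.4719 -0.1041  0.0375] yaw -1.3839 jig [-0.0893 -0.0833] F [ 1.7 -0.5  0.6]
scene {'uv': [271.5, 223.2], 'score': 0.75} cam 1.9719455550809168
wrist {'uv': [93.3, 286.8], 'score': 0.63} cam -0.7009394431517237
{'tx': np.float64(0.006), 'ty': np.float64(-0.002), 'tz': np.float64(-0.002), 'twist': np.float64(0.001)}
{'tx': np.float64(-0.031), 'ty': np.float64(0.004), 'tz': np.float64(-0.002), 'twist': np.float64(0.033)}
```

View pics/sc4.png

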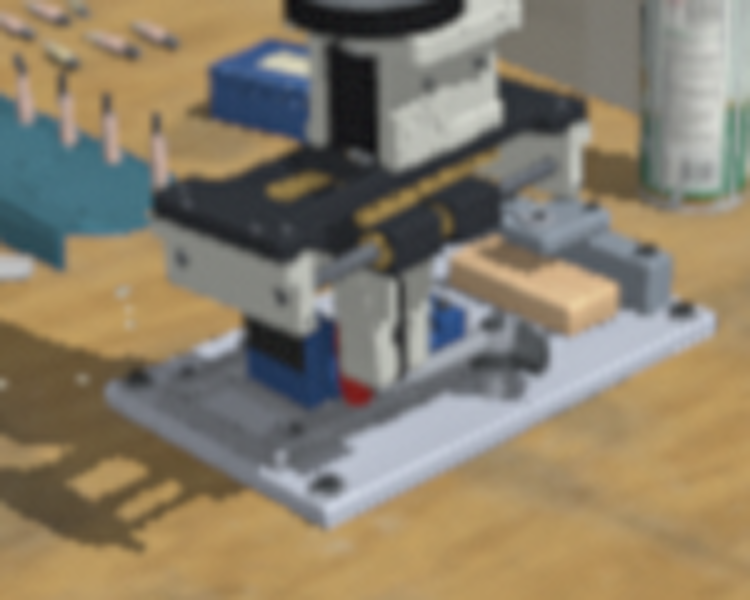

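The scene crop shows the lever pointing straight back, with the red base at (352,392) beside the finger. Cam is about 1.97 and the jaw is still back. I'll back off, rise and go behind the push plate.

```bash
python3 - <<'E'
from h import *
h=here();plan(h,[[*w([-.122,0]),.12,jig()[2]]])
E
```

```text
t 11.62 pos [ 0.4707 -0.1044  0.037 ] yaw -1.3777 jig [-0.0906 -0.0835] F [0.3 0.4 0.1]
{'tx': np.float64(-0.345), 'ty': np.float64(0.092), 'tz': np.float64(-0.332), 'twist': np.float64(-0.468)}
```

{"method": "arm_command", "body": {"commands": [{"tx":-0.01,"ty":0,"tz":0,"twist":0},{"tx":-0.02,"ty":0,"tz":0,"twist":0},{"tx":0.02,"ty":0,"tz":0,"twist":0},{"tx":0.06,"ty":0,"tz":-0.02,"twist":0},{"tx":0.06,"ty":0,"tz":-0.12,"twist":0},{"tx":0.06,"ty":0,"tz":-0.22,"twist":0},{"tx":0.06,"ty":0,"tz":-0.32,"twist":-0.02},{"tx":0.06,"ty":0,"tz":-0.36,"twist":-0.05}]}}

```text
t: 12.28
eef_pos: [0.4746, -0.1204, 0.1302]
ee_rot: [-3.138, -0.001, -1.224]
force: [0.8, 0.3, 0.5]
width: 0.0004
gripper_force: 0.0
```

```bash
python3 - <<'E'
from h import *
h=here();plan(h,[[*w([-.122,0]),.12,jig()[2]]])
grab_frame("wrist");grab_frame("scene")
for cam in ("scene","wrist"):
  for n,z in(("lever_handle",.065),("push_plate",.053)):
   for r in spot_point(n,cam)[:1]:
    v=j(at(cam,r["uv"],z))
    print(cam,n,r,v,"cam",(-np.arctan2(*(v-PIV)[::-1]))%(2*np.pi)-1.05)
E
```

```text
t 12.28 pos [ 0.4746 -0.1204  0.1302] yaw -1.2235 jig [-0.0882 -0.0998] F [0.8 0.3 0.5]
{'tx': np.float64(-0.42), 'ty': np.float64(0.03), 'tz': np.float64(0.041), 'twist': np.float64(-0.419)}
scene lever_handle {'uv': [266.2, 220.2], 'score': 0.77} [-0.09384855 -0.05018769] cam 2.175355720451444
scene push_plate {'uv': [255.6, 215.6], 'score': 0.9} [-0.08098614  0.0028889 ] cam 2.741047441096728
```

{"method": "arm_command", "body": {"commands": [{"tx":-0.03,"ty":0,"tz":0,"twist":-0.04},{"tx":-0.08,"ty":0.01,"tz":0,"twist":-0.08},{"tx":-0.14,"ty":0.01,"tz":0,"twist":-0.12},{"tx":-0.2,"ty":0.02,"tz":0,"twist":-0.16},{"tx":-0.26,"ty":0.02,"tz":0,"twist":-0.2},{"tx":-0.32,"ty":0.03,"tz":0,"twist":-0.24},{"tx":-0.38,"ty":0.03,"tz":0,"twist":-0.28},{"tx":-0.42,"ty":0.03,"tz":0,"twist":-0.31}]}}

```text
t: 13.25
eef_pos: [0.4292, -0.0225, 0.1257]
ee_rot: [3.141, 0.002, -0.247]
force: [-0.2, -0.1, 0.1]
width: 0.0005
gripper_force: 0.0
```

```bash
python3 - <<'E'
from h import *
h=here();plan(h,[[*w([-.122,0]),.025,jig()[2]]])
E
```

```text
t 13.25 pos [ 0.4292 -0.0225  0.1257] yaw -0.2468 jig [-0.1243  0.0019] F [-0.2 -0.1  0.1]
{'tx': np.float64(0.011), 'ty': np.float64(0.004), 'tz': np.float64(0.403), 'twist': np.float64(-0.108)}
```

{"method": "arm_command", "body": {"commands": [{"tx":0,"ty":0.004,"tz":0.05,"twist":-0.04},{"tx":0,"ty":0.004,"tz":0.1,"twist":-0.08},{"tx":0,"ty":0.004,"tz":0.16,"twist":-0.108},{"tx":0,"ty":0.004,"tz":0.22,"twist":-0.108},{"tx":0,"ty":0.004,"tz":0.28,"twist":-0.108},{"tx":0,"ty":0.004,"tz":0.34,"twist":-0.108},{"tx":0,"ty":0.004,"tz":0.4,"twist":-0.108},{"tx":0,"ty":0.004,"tz":0.4,"twist":-0.108}]}}

```text
t: 13.92
eef_pos: [0.4275, -0.025, 0.0236]
ee_rot: [3.14, 0.006, 0.085]
force: [-0.8, 0.0, -0.4]
width: 0.0008
gripper_force: 0.0
```

```bash
python3 - <<'E'
from h import *
h=here();plan(h,[[*w([x,0]),.025,jig()[2]] for x in (-.1,-.08,-.06,-.05,-.0425)])
E
```

```text
t 13.92 pos [ 0.4275 -0.025   0.0236] yaw 0.0854 jig [-0.1263 -0.0004] F [-0.8  0.  -0.4]
{'tx': np.float64(0.105), 'ty': np.float64(-0.002), 'tz': np.float64(-0.006), 'twist': np.float64(-0.002)}
{'tx': np.float64(0.185), 'ty': np.float64(-0.003), 'tz': np.float64(-0.006), 'twist': np.float64(-0.002)}
{'tx': np.float64(0.265), 'ty': np.float64(-0.003), 'tz': np.float64(-0.006), 'twist': np.float64(-0.002)}
{'tx': np.float64(0.305), 'ty': np.float64(-0.004), 'tz': np.float64(-0.006), 'twist': np.float64(-0.002)}
{'tx': np.float64(0.335), 'ty': np.float64(-0.004), 'tz': np.float64(-0.006), 'twist': np.float64(-0.002)}
```

{"method": "arm_command", "body": {"commands": [{"tx":0.04,"ty":0,"tz":0,"twist":0},{"tx":0.08,"ty":0,"tz":0,"twist":0},{"tx":0.11,"ty":0,"tz":0,"twist":0},{"tx":0.14,"ty":0,"tz":0,"twist":0},{"tx":0.17,"ty":0,"tz":0,"twist":0},{"tx":0.2,"ty":0,"tz":0,"twist":0},{"tx":0.23,"ty":0,"tz":0,"twist":0},{"tx":0.25,"ty":0,"tz":0,"twist":0}]}}

```text
t: 14.58
eef_pos: [0.4927, -0.0187, 0.0268]
ee_rot: [3.142, 0.001, 0.086]
force: [-4.2, 0.2, 1.5]
width: 0.0008
gripper_force: 2.2
```

{"method": "arm_command", "body": {"commands": [{"tx":0.01,"ty":0,"tz":0,"twist":0},{"tx":0.02,"ty":0,"tz":0,"twist":0},{"tx":0.03,"ty":0,"tz":0,"twist":0},{"tx":0.04,"ty":0,"tz":0,"twist":0},{"tx":0.05,"ty":0,"tz":0,"twist":0},{"tx":0.06,"ty":0,"tz":0,"twist":0},{"tx":0.065,"ty":0,"tz":0,"twist":0},{"tx":0.07,"ty":0,"tz":0,"twist":0}]}}

```text
t: 15.25
eef_pos: [0.5087, -0.0173, 0.0266]
ee_rot: [3.141, 0.002, 0.086]
force: [-8.6, 0.9, 5.7]
width: 0.0002
gripper_force: 3.7
```

```bash
python3 - <<'E'
from h import *
h=here()
im=grab_frame("scene");cv2.imwrite("pics/sc5.png",cv2.resize(im[150:270,200:350,::-1],None,fx=5,fy=5,interpolation=2))
E
```

```text
t 15.25 pos [ 0.5087 -0.0173  0.0266] yaw 0.0864 jig [-0.0447 -0.0003] F [-8.6  0.9  5.7]
```

View pics/sc5.png

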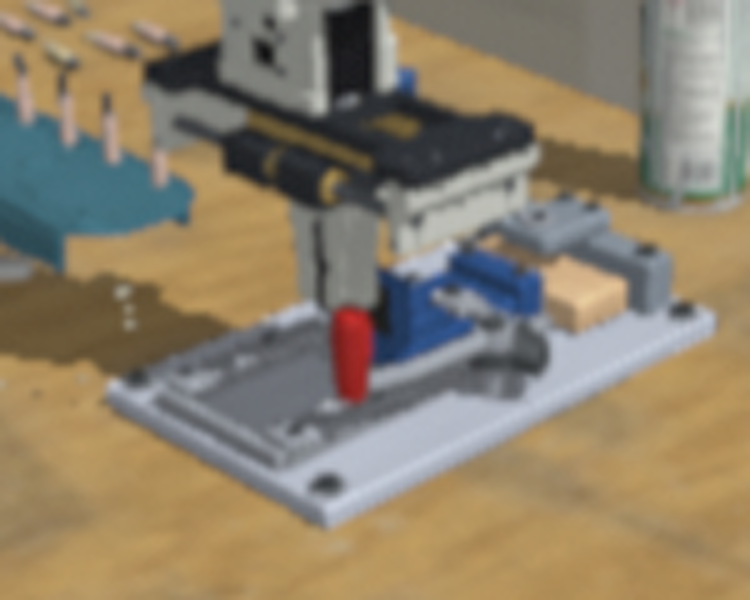

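The crop shows the jaw front at (540,290) touching the block, which is nearly at the fence. The red lever post stands back at (352,355). I'll push on in small steps and watch the force.

{"method": "arm_command", "body": {"commands": [{"tx":0.002,"ty":0,"tz":0,"twist":0},{"tx":0.004,"ty":0,"tz":0,"twist":0},{"tx":0.006,"ty":0,"tz":0,"twist":0},{"tx":0.008,"ty":0,"tz":0,"twist":0},{"tx":0.01,"ty":0,"tz":0,"twist":0},{"tx":0.012,"ty":0,"tz":0,"twist":0},{"tx":0.014,"ty":0,"tz":0,"twist":0},{"tx":0.016,"ty":0,"tz":0,"twist":0}]}}

```text
t: 15.97
eef_pos: [0.5116, -0.0171, 0.0265]
ee_rot: [3.141, 0.004, 0.086]
force: [-10.8, 1.7, 9.2]
width: 0.0006
gripper_force: 5.4
```

{"method": "arm_command", "body": {"commands": [{"tx":0.002,"ty":0,"tz":0,"twist":0},{"tx":0.004,"ty":0,"tz":0,"twist":0},{"tx":0.006,"ty":0,"tz":0,"twist":0},{"tx":0.008,"ty":0,"tz":0,"twist":0},{"tx":0.01,"ty":0,"tz":0,"twist":0},{"tx":0.012,"ty":0,"tz":0,"twist":0},{"tx":0.014,"ty":0,"tz":0,"twist":0},{"tx":0.016,"ty":0,"tz":0,"twist":0}]}}

```text
t: 16.63
eef_pos: [0.5116, -0.0176, 0.0259]
ee_rot: [3.141, 0.01, 0.085]
force: [-21.7, 3.2, 15.2]
width: 0.0003
gripper_force: 10.7
```

{"method": "arm_command", "body": {"commands": [{"tx":0.002,"ty":0,"tz":0,"twist":0},{"tx":0.004,"ty":0,"tz":0,"twist":0},{"tx":0.006,"ty":0,"tz":0,"twist":0},{"tx":0.008,"ty":0,"tz":0,"twist":0},{"tx":0.01,"ty":0,"tz":0,"twist":0},{"tx":0.012,"ty":0,"tz":0,"twist":0},{"tx":0.012,"ty":0,"tz":0,"twist":0},{"tx":0.012,"ty":0,"tz":0,"twist":0}]}}

```text
t: 17.3
eef_pos: [0.5115, -0.018, 0.0255]
ee_rot: [3.14, 0.015, 0.085]
force: [-29.2, 5.6, 21.9]
width: 0.0002
gripper_force: 14.6
```

The jaw has stopped at x ≈ 72.7 mm under about 29 N, so the block is tight. I'll retreat and rise, turning for the lever's return.

{"method": "arm_command", "body": {"commands": [{"tx":-0.03,"ty":0,"tz":0,"twist":0},{"tx":-0.08,"ty":0,"tz":0,"twist":0},{"tx":-0.11,"ty":0,"tz":-0.05,"twist":0},{"tx":-0.12,"ty":0,"tz":-0.15,"twist":0.03},{"tx":-0.13,"ty":0,"tz":-0.25,"twist":0.07},{"tx":-0.15,"ty":0,"tz":-0.35,"twist":0.11},{"tx":-0.17,"ty":0,"tz":-0.4,"twist":0.15},{"tx":-0.19,"ty":0,"tz":-0.4,"twist":0.19}]}}

```text
t: 17.97
eef_pos: [0.4766, -0.0195, 0.1306]
ee_rot: [-3.136, -0.006, -0.513]
force: [0.3, 0.2, 0.1]
width: 0.0005
gripper_force: 0.0
```

```bash
python3 - <<'E'
from h import *
h=here();plan(h,[pusher(2.0,.034,.12,-1)])
im=grab_frame("scene");grab_frame("wrist")
for cam in ("scene","wrist"):
  for n,z in(("lever_handle",.065),("push_plate",.053),("carriage",.012),("fir_block",.012)):
   for r in spot_point(n,cam)[:1]:
    v=j(at(cam,r["uv"],z))
    print(cam,n,r,v,"cam",(-np.arctan2(*(v-PIV)[::-1]))%(2*np.pi)-1.05)
E
```

```text
t 17.97 pos [ 0.4766 -0.0195  0.1306] yaw -0.5129 jig [-0.0769  0.0005] F [0.3 0.2 0.1]
{'tx': np.float64(0.02), 'ty': np.float64(0.146), 'tz': np.float64(0.043), 'twist': np.float64(0.278)}
scene lever_handle {'uv': [271.9, 218.6], 'score': 0.73} [-0.0796013  -0.05345945] cam 2.149149211579262
scene push_plate {'uv': [273.2, 209.7], 'score': 0.91} [-0.03063263 -0.00323183] cam 3.163618205519138
scene carriage {'uv': [303.0, 209.6], 'score': 0.77} [0.08022675 0.00437551] cam 4.577123511187583
scene fir_block {'uv': [307.7, 209.2], 'score': 0.54} [ 0.09060299 -0.00274613] cam 4.689457408836627
wrist lever_handle {'uv': [354.9, 171.3], 'score': 0.56} [-0.08609691 -0.05821184] cam 2.089109152888266
wrist push_plate {'uv': [250.4, 151.6], 'score': 0.66} [-0.03412867 -0.00363168] cam 3.112453492748098
wrist carriage {'uv': [170.4, 35.4], 'score': 0.74} [0.07395514 0.00099979] cam 4.565039447910499
wrist fir_block {'uv': [159.1, 13.3], 'score': 0.7} [ 0.091851   -0.00177202] cam 4.687722851098482
```

Push plate at about −33 mm, jaw at about 73 mm, block at about 91 mm and cam at about 2.09, so it's all good. Now to the left side of the post.

{"method": "arm_command", "body": {"commands": [{"tx":0,"ty":0.02,"tz":0,"twist":0.04},{"tx":0.01,"ty":0.04,"tz":0,"twist":0.08},{"tx":0.02,"ty":0.07,"tz":0,"twist":0.12},{"tx":0.02,"ty":0.1,"tz":0,"twist":0.16},{"tx":0.02,"ty":0.12,"tz":0,"twist":0.2},{"tx":0.02,"ty":0.14,"tz":0,"twist":0.24},{"tx":0.015,"ty":0.145,"tz":0,"twist":0.28},{"tx":0.01,"ty":0.145,"tz":0,"twist":0.3}]}}

```text
t: 19.13
eef_pos: [0.4578, -0.0535, 0.1264]
ee_rot: [3.141, -0.0, -1.456]
force: [0.1, 0.7, -0.3]
width: 0.0005
gripper_force: 0.0
```

```bash
python3 - <<'E'
from h import *
h=here();plan(h,[pusher(2.09,.034,.038,-1)]);print(j(pusher(2.09,.034,.038,-1)[:2]))
E
```

```text
t 19.13 pos [ 0.4578 -0.0535  0.1264] yaw -1.4564 jig [-0.0987 -0.0316] F [ 0.1  0.7 -0.3]
{'tx': np.float64(-0.029), 'ty': np.float64(-0.032), 'tz': np.float64(0.354), 'twist': np.float64(0.006)}
[-0.09085404 -0.02414338]
```

{"method": "arm_command", "body": {"commands": [{"tx":-0.03,"ty":-0.03,"tz":0,"twist":0},{"tx":-0.03,"ty":-0.03,"tz":0.06,"twist":0},{"tx":-0.03,"ty":-0.03,"tz":0.12,"twist":0},{"tx":-0.03,"ty":-0.03,"tz":0.18,"twist":0},{"tx":-0.03,"ty":-0.03,"tz":0.25,"twist":0},{"tx":-0.03,"ty":-0.03,"tz":0.31,"twist":0},{"tx":-0.03,"ty":-0.03,"tz":0.35,"twist":0},{"tx":-0.03,"ty":-0.03,"tz":0.35,"twist":0}]}}

```text
t: 19.8
eef_pos: [0.4636, -0.0447, 0.037]
ee_rot: [3.138, -0.001, -1.447]
force: [-0.5, -0.8, -0.4]
width: 0.0004
gripper_force: 0.0
```

```bash
python3 - <<'E'
from h import *
h=here()
W=lambda c:pusher(c,.0185,.038,-1)
plan(h,[W(c) for c in np.linspace(2.15,1.5,8)])
print();plan(W(1.5),[W(c) for c in np.linspace(1.41,.85,8)])
E
```

```text
t 19.8 pos [ 0.4636 -0.0447  0.037 ] yaw -1.4474 jig [-0.0922 -0.0234] F [-0.5 -0.8 -0.4]
{'tx': np.float64(0.044), 'ty': np.float64(-0.009), 'tz': np.float64(-0.004), 'twist': np.float64(0.028)}
{'tx': np.float64(0.077), 'ty': np.float64(-0.001), 'tz': np.float64(-0.004), 'twist': np.float64(-0.001)}
{'tx': np.float64(0.111), 'ty': np.float64(0.004), 'tz': np.float64(-0.004), 'twist': np.float64(-0.031)}
{'tx': np.float64(0.145), 'ty': np.float64(0.006), 'tz': np.float64(-0.004), 'twist': np.float64(-0.06)}
{'tx': np.float64(0.179), 'ty': np.float64(0.005), 'tz': np.float64(-0.004), 'twist': np.float64(-0.09)}
{'tx': np.float64(0.213), 'ty': np.float64(0.001), 'tz': np.float64(-0.004), 'twist': np.float64(-0.119)}
{'tx': np.float64(0.246), 'ty': np.float64(-0.006), 'tz': np.float64(-0.004), 'twist': np.float64(-0.149)}
{'tx': np.float64(0.278), 'ty': np.float64(-0.017), 'tz': np.float64(-0.004), 'twist': np.float64(-0.178)}

{'tx': np.float64(0.033), 'ty': np.float64(0.005), 'tz': 0.0, 'twist': np.float64(-0.029)}
{'tx': np.float64(0.062), 'ty': np.float64(0.007), 'tz': 0.0, 'twist': np.float64(-0.054)}
{'tx': np.float64(0.091), 'ty': np.float64(0.007), 'tz': 0.0, 'twist': np.float64(-0.08)}
{'tx': np.float64(0.121), 'ty': np.float64(0.005), 'tz': 0.0, 'twist': np.float64(-0.105)}
{'tx': np.float64(0.15), 'ty': np.float64(-0.0), 'tz': 0.0, 'twist': np.float64(-0.131)}
{'tx': np.float64(0.178), 'ty': np.float64(-0.008), 'tz': 0.0, 'twist': np.float64(-0.156)}
{'tx': np.float64(0.206), 'ty': np.float64(-0.017), 'tz': 0.0, 'twist': np.float64(-0.181)}
{'tx': np.float64(0.233), 'ty': np.float64(-0.029), 'tz': 0.0, 'twist': np.float64(-0.207)}
```

{"method": "arm_command", "body": {"commands": [{"tx":0.04,"ty":-0.009,"tz":0,"twist":0.02},{"tx":0.077,"ty":0,"tz":0,"twist":0},{"tx":0.11,"ty":0.004,"tz":0,"twist":-0.031},{"tx":0.145,"ty":0.006,"tz":0,"twist":-0.06},{"tx":0.18,"ty":0.005,"tz":0,"twist":-0.09},{"tx":0.213,"ty":0,"tz":0,"twist":-0.119},{"tx":0.246,"ty":-0.006,"tz":0,"twist":-0.149},{"tx":0.278,"ty":-0.017,"tz":0,"twist":-0.178}]}}

```text
t: 20.47
eef_pos: [0.4777, -0.1132, 0.0396]
ee_rot: [-3.141, -0.0, -0.884]
force: [-0.5, 0.9, -1.0]
width: 0.0004
gripper_force: 0.7
```

{"method": "arm_command", "body": {"commands": [{"tx":0.033,"ty":0.005,"tz":0,"twist":-0.029},{"tx":0.062,"ty":0.007,"tz":0,"twist":-0.054},{"tx":0.091,"ty":0.007,"tz":0,"twist":-0.08},{"tx":0.121,"ty":0.005,"tz":0,"twist":-0.105},{"tx":0.15,"ty":0,"tz":0,"twist":-0.131},{"tx":0.178,"ty":-0.008,"tz":0,"twist":-0.156},{"tx":0.206,"ty":-0.017,"tz":0,"twist":-0.181},{"tx":0.233,"ty":-0.029,"tz":0,"twist":-0.207}]}}

```text
t: 21.13
eef_pos: [0.5195, -0.1543, 0.0395]
ee_rot: [3.141, 0.001, -0.235]
force: [-1.5, -0.7, 1.1]
width: 0.0001
gripper_force: 1.1
```

```bash
python3 - <<'E'
from h import *
h=here()
grab_frame("scene")
for r in spot_point("lever_handle","scene")[:1]:
    v=j(at("scene",r["uv"],.065))-PIV;print(r,"cam",(-np.arctan2(v[1],v[0]))%(2*np.pi)-1.05)
W=lambda c:pusher(c,.0185,.038,-1)
plan(h,[W(c) for c in np.linspace(.77,.35,8)])
print();plan(W(.35),[W(c) for c in np.linspace(.31,-.06,8)])
E
```

```text
t 21.13 pos [ 0.5195 -0.1543  0.0395] yaw -0.2345 jig [-0.0466 -0.1376] F [-1.5 -0.7  1.1]
{'uv': [316.6, 226.6], 'score': 0.52} cam 0.8903855480194993
{'tx': np.float64(0.026), 'ty': np.float64(0.004), 'tz': np.float64(0.006), 'twist': np.float64(-0.025)}
{'tx': np.float64(0.047), 'ty': np.float64(0.006), 'tz': np.float64(0.006), 'twist': np.float64(-0.044)}
{'tx': np.float64(0.07), 'ty': np.float64(0.007), 'tz': np.float64(0.006), 'twist': np.float64(-0.063)}
{'tx': np.float64(0.092), 'ty': np.float64(0.006), 'tz': np.float64(0.006), 'twist': np.float64(-0.082)}
{'tx': np.float64(0.114), 'ty': np.float64(0.005), 'tz': np.float64(0.006), 'twist': np.float64(-0.101)}
{'tx': np.float64(0.135), 'ty': np.float64(0.001), 'tz': np.float64(0.006), 'twist': np.float64(-0.12)}
{'tx': np.float64(0.157), 'ty': np.float64(-0.003), 'tz': np.float64(0.006), 'twist': np.float64(-0.139)}
{'tx': np.float64(0.178), 'ty': np.float64(-0.009), 'tz': np.float64(0.006), 'twist': np.float64(-0.158)}

{'tx': np.float64(0.014), 'ty': np.float64(0.003), 'tz': 0.0, 'twist': np.float64(-0.013)}
{'tx': np.float64(0.034), 'ty': np.float64(0.005), 'tz': 0.0, 'twist': np.float64(-0.03)}
{'tx': np.float64(0.053), 'ty': np.float64(0.007), 'tz': 0.0, 'twist': np.float64(-0.046)}
{'tx': np.float64(0.072), 'ty': np.float64(0.008), 'tz': 0.0, 'twist': np.float64(-0.063)}
{'tx': np.float64(0.092), 'ty': np.float64(0.007), 'tz': 0.0, 'twist': np.float64(-0.08)}
{'tx': np.float64(0.111), 'ty': np.float64(0.006), 'tz': 0.0, 'twist': np.float64(-0.097)}
{'tx': np.float64(0.131), 'ty': np.float64(0.003), 'tz': 0.0, 'twist': np.float64(-0.114)}
{'tx': np.float64(0.15), 'ty': np.float64(-0.0), 'tz': 0.0, 'twist': np.float64(-0.131)}
```

{"method": "arm_command", "body": {"commands": [{"tx":0.026,"ty":0.004,"tz":0,"twist":-0.025},{"tx":0.047,"ty":0.006,"tz":0,"twist":-0.044},{"tx":0.07,"ty":0.007,"tz":0,"twist":-0.063},{"tx":0.092,"ty":0.006,"tz":0,"twist":-0.082},{"tx":0.114,"ty":0.005,"tz":0,"twist":-0.1},{"tx":0.135,"ty":0,"tz":0,"twist":-0.12},{"tx":0.157,"ty":-0.003,"tz":0,"twist":-0.139},{"tx":0.178,"ty":-0.009,"tz":0,"twist":-0.158}]}}

```text
t: 21.9
eef_pos: [0.5629, -0.1626, 0.0394]
ee_rot: [3.141, 0.001, 0.257]
force: [-2.8, -4.1, 0.3]
width: 0.0005
gripper_force: 2.4
```

{"method": "arm_command", "body": {"commands": [{"tx":0.014,"ty":0.003,"tz":0,"twist":-0.013},{"tx":0.034,"ty":0.005,"tz":0,"twist":-0.03},{"tx":0.053,"ty":0.007,"tz":0,"twist":-0.046},{"tx":0.072,"ty":0.008,"tz":0,"twist":-0.063},{"tx":0.092,"ty":0.007,"tz":0,"twist":-0.08},{"tx":0.111,"ty":0.006,"tz":0,"twist":-0.097},{"tx":0.13,"ty":0.003,"tz":0,"twist":-0.114},{"tx":0.15,"ty":0,"tz":0,"twist":-0.131}]}}

```text
t: 22.57
eef_pos: [0.5967, -0.1544, 0.0393]
ee_rot: [-3.14, 0.006, 0.668]
force: [-15.7, -21.7, 10.0]
width: 0.0007
gripper_force: 13.3
```

```bash
python3 - <<'E'
from h import *
h=here()
grab_frame("scene")
for r in spot_point("lever_handle","scene")[:1]:
    v=j(at("scene",r["uv"],.065))-PIV;print(r,"cam",(-np.arctan2(v[1],v[0]))%(2*np.pi)-1.05)
W=lambda c:pusher(c,.0185,.038,-1)
plan(h,[W(c) for c in (-.06,-.1)])
E
```

```text
t 22.57 pos [ 0.5967 -0.1544  0.0393] yaw 0.6682 jig [ 0.0303 -0.1449] F [-15.7 -21.7  10. ]
{'uv': [336.9, 211.7], 'score': 0.59} cam -0.06213775132276955
{'tx': np.float64(0.013), 'ty': np.float64(0.001), 'tz': np.float64(0.005), 'twist': np.float64(-0.002)}
{'tx': np.float64(0.027), 'ty': np.float64(0.004), 'tz': np.float64(0.005), 'twist': np.float64(-0.014)}
```

The cam is against its stop at about 27 N. I'll back off, rise and check with the wrist camera.

{"method": "arm_command", "body": {"commands": [{"tx":-0.04,"ty":0,"tz":0,"twist":0},{"tx":-0.09,"ty":0,"tz":0,"twist":0},{"tx":-0.1,"ty":0,"tz":-0.1,"twist":0},{"tx":-0.1,"ty":0,"tz":-0.22,"twist":0},{"tx":-0.1,"ty":0,"tz":-0.36,"twist":0},{"tx":-0.1,"ty":0,"tz":-0.5,"twist":0},{"tx":-0.1,"ty":0,"tz":-0.62,"twist":0},{"tx":-0.1,"ty":0,"tz":-0.65,"twist":0}]}}

```text
t: 23.33
eef_pos: [0.5822, -0.1688, 0.2081]
ee_rot: [3.135, -0.007, 0.667]
force: [0.9, -0.5, -0.5]
width: -0.0002
gripper_force: 0.0
```

```bash
python3 - <<'E'
from h import *
h=here()
im=grab_frame("wrist");cv2.imwrite("pics/wr3.png",im[:,:,::-1]);grab_frame("scene")
for cam in ("scene","wrist"):
  for n,z in(("lever_handle",.065),("push_plate",.053),("carriage",.012),("fir_block",.012),("fence_face",.0215)):
   for r in spot_point(n,cam)[:1]:
    v=j(at(cam,r["uv"],z))
    print(cam,n,round(r["score"],2),v,"cam",-np.arctan2(*(v-PIV)[::-1])-1.05)
E
```

```text
t 23.33 pos [ 0.5822 -0.1688  0.2081] yaw 0.6673 jig [ 0.0145 -0.1579] F [ 0.9 -0.5 -0.5]
scene lever_handle 0.61 [ 0.03954104 -0.13832153] cam 0.055354750935347585
scene push_plate 0.64 [-0.02301244  0.00482365] cam -2.9606463109894436
scene fir_block 0.62 [ 0.09283173 -0.01434251] cam -1.486299830179473
scene fence_face 0.84 [0.1199331  0.00035032] cam -1.5001986185157332
wrist lever_handle 0.76 [ 0.04382018 -0.13351358] cam -0.012897351203286833
wrist push_plate 0.84 [-0.03116287 -0.0021018 ] cam -3.1183896257490487
wrist carriage 0.75 [0.06886108 0.00081392] cam -1.751167813302744
wrist fir_block 0.87 [ 0.08817775 -0.00087043] cam -1.6207773114813397
wrist fence_face 0.66 [ 0.1065384  -0.00038076] cam -1.5426522995496108
```

View pics/wr3.png

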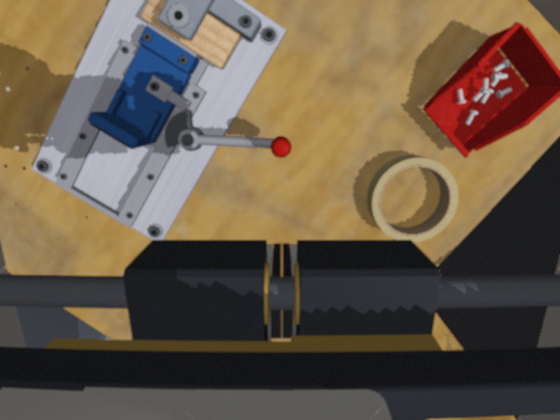

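The wrist view shows the lever forward-right at its stop (post at 281,147). The block is square between the jaw (165,50) and the fence (235,20). Relative to the fence, the jaw is at about 72 mm and the block at about 91 mm, and the arm touches nothing.

```bash
python3 -c "
from station import *
print(job_done())"
```

```text
the job is handed in; nothing more can be done
None
```

I handed the job in: by the last camera check the cam is locked (about 0 rad), the jaw is at about 72 mm and the block is tight and square against the fence, but `job_done()` gave no verdict.

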